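# Hang a stained furniture foot on the drying rail

## Robot

A 7-joint arm with a two-finger parallel gripper is mounted at the origin on the work surface. World frame = base frame: x ahead of the robot, y to its left, z up, the work surface at z = 0. Lengths are in m, angles in rad, forces in N, time in s.
With the tool pointing down it reaches from about 0.4 to 0.9 m from the base axis. Payload 5.6 kg.
Tool frame: the origin (TCP) lies at the very end of the fingers, on their centre line; the grasp point (between the pads) lies 19 mm behind it; x points along the fingers, y is the direction in which the jaws open and shut, and the axes are right-handed (so a half turn about x gives the same grasp; the last joint's range is limited). The gripper opens to 92 mm and grips with 3 to 60 N. Pads are 20 mm wide; open, the fingers measure 128 mm over their backs; the gripper's body (75 mm by 189 mm) begins 69 mm behind the grasp point.
Start: joints at [-1.184, 0.468, -0.012, 1.603, 0.006, 1.071, -0.056], TCP at [0.271, 0.591, 0.19] pointing down, gripper open.
Joint ranges: [-2.53, 2.53], [-0.31, 2.02], [-1.57, 1.55], [0.28, 2.44], [-1.29, 4.43], [0.15, 1.84], [-2.92, 2.92]. Speed limits (rad/s): [2.57, 2.57, 3.14, 3.14, 3.14, 3.14, 3.14].

## Interface

Orientations are given as a rotation vector (axis times angle).
In Python, from station import readout, capture, robot, cut_out, spot_point gives the robot as it stands. The module is installed in compiled form; this text tells all that it offers.
- The arm moves only by the shell command python3 -m handwheel 'ROWS'. ROWS is JSON, one flat list of numbers, 7 for each row, row after row: the turn, a rotation vector about the tool's x, y, z in degrees, then the shift along the tool's x, y, z in cm, then the closure in counts, from 0 (fully open) to 255 (shut). In form: [wx, wy, wz, dx, dy, dz, gripper, wx, wy, wz, dx, dy, dz, gripper, ...]. A call has 1 to 5 rows; each row shifts and turns the commanded pose from where the row before left it, along the tool's axes as they then stand; what a row does not reach is not made up. A row lasts 1/8 s, in which the tool goes at most 62.5 mm and 10.7 degrees, less where a joint would pass 70% of its speed; a pose out of reach is approached as far as the arm can. A call is refused whole if a number of a shift passes 6.25 or a number of a turn 10.7, either way. A call with a gripper value outside its range is refused whole. The fingers move at their own pace and stop on an object; the grip force is fixed at half the most. Time passes only in rows, so rows that do not move let the fingers close. It gives the time, the measured TCP pose, the force and the opening at its end, in the units of the state.
- readout.sense(): the state, without advancing time (a new reading comes with each control period).
- capture(name): name is "scene" or "top" or "wrist"; returns a dict with "color" (400x640x3 uint8, blue, green, red), "depth" (400x640 float32, m along the optical axis (not along the pixel's ray), 0 where there is no reading), "fx", "fy", "cx", "cy" (pixels), "distortion" ([k1, k2, p1, p2, k3] as OpenCV has them; the pictures are not rectified), "world_from_camera" (4x4, takes a point from camera to world coordinates); the wrist camera has in their place "T_tool_cam" (4x4, takes a point from camera to tool coordinates, whose origin is the TCP and whose axes are the tool frame's). Camera axes: x right, y down, z forward; pixel columns grow to the right and rows downward; lengths in m; the calibration is good to about 2 mm. A picture is of the moment at which its call begins: read the wrist's pose just before it.
- robot.close_job(): hands the job in, once; it reports no verdict.
Trained networks look in a picture, given as the dict that the camera call returned (one of the last four; its "shot" number tells which), for a name from the list of things; names that differ only in an ending like _2 or _b are one class to them, and where a whole thing is asked for, a point or a joint stands for the part that bears it (a point fixed in the world has none). Each returns a list of dicts, best first, with "conf" (0 to 1); they miss things now and then, are a little off and sometimes report something else, mostly with a low value. They report only what shows in the picture. A call takes as long as a camera call. They do not tell look-alikes from the thing itself.
- cut_out(picture, query): "region" (400x640 bool, what is visible of it) and "bbox" ([left, top, right, bottom] in pixels, round what is visible of it).
- spot_point(picture, query): "xy" ([column, row] in pixels: a listed point, or the origin of a listed thing).
The state is a dict: "t": time; "joints": joint angles; "qvel": joint speeds; "effort": joint torques, N m; "tool_pos": TCP position; "tcp_rot": TCP orientation; "ft_force": force on the tool from outside, world axes, zero at the start; "torque": the same for the moment, N m; "grip_width": opening from 0.0 (shut) to 1.0 (fully open).
Only numpy, scipy, OpenCV 4.12 (cv2) and the standard library are available. Lean on these libraries where they do the work, as an engineer would, in place of code of your own. Each camera call takes 0.05 s, during which the arm holds its last target.

## Task

Hang the dark stained furniture foot on the drying rail by its hook: lift the hook over the rail's front lip, let it down gently onto the yellow sprung strip behind the lip and slide it along until it finds the notch in the strip, then lower it through the notch until it is fully home on the channel floor and let go. Be gentle with the rail all the way (keep the push well under 20 N), and leave everything else on the table where it is.

Things in the scene. Friction and masses are not known exactly. Their poses are not given: they have to be found in the camera images.
- foot_tab (a point): Centre of the red grip tab on the loose dark stained foot (foot and steel hook: one rigid part, 0.24 to 0.36 kg, starts upright on the table). Tab 26 mm along x, 12 mm along y (grip it across y), 38 mm tall; fingertips may reach 20 mm below this point, the hook's bridge begins 24 mm below it. Axes: z up, x from the foot towards the hook's leg.
- foot_tip (a point): Centre of the underside of the hook's downward leg, axes as foot_tab: 24 mm to +x of foot_tab and 68 mm below it. The leg is 10 mm along x, 14 mm along y and hangs 36 mm below the underside of the bridge (bridge 8 mm thick, 14 mm wide).
- foot: The same hooked foot; origin at the centre of the wooden foot's underside: 18 mm to -x of foot_tab and 146 mm below it, axes as foot_tab. The turned wood is 70 mm tall, 48 mm in diameter at most.
- rail_channel (a point): Middle of the channel floor of the fixed drying rail, 130 mm above the table. Axes: z up, y along the rail, x from front lip to back wall; yaw varies. Channel 18 mm wide (x -9 to +9 mm), open upwards from y -100 to +100 mm between end caps; back wall top 36 mm above the floor. The floor is a cushion: yields from 1.5 N, 3 N/mm, hard at 3 mm. The leg goes in the channel, the foot hangs outside the lip.
- rail_lip (a point): Middle of the top edge of the rail's anti-jump front lip, axes as rail_channel: 11.5 mm to -x of it and 30 mm above it. The lip is 5 mm thick and runs the whole length of the rail, 340 mm. Below it a black rubber bumper, 3.5 mm proud of the lip's front and 21 to 51 mm below the channel floor, cushions the hanging foot (2 N/mm, 3 mm).
- rail_strip (a point): Fixed point in the middle of the channel at the height of the yellow strip's top, 12 mm above the floor. The strip yields downwards up to 5 mm (1.4 N to start, then 1.2 N/mm), not sideways. Its one notch, 20 mm long in y, goes through to the floor; the strip is clamped where the last job left it: notch middle anywhere from y -35 to +35 mm, not measured: feel for it with the hook's tip or look from above.
- rail: The whole fixed rail with its strip, blue and grey painted steel; origin on the table under rail_channel, same axes.
- pale_foot: Loose bare light wood foot without a hook, 70 mm tall, 48 mm in diameter, upright; origin at its underside. It may have changed places with the dark one. Leave alone.
- white_foot: Loose white-painted foot without a hook, 70 mm tall, 48 mm in diameter; origin at its underside. Leave alone.
- jar: Loose amber glass jar, 64 mm in diameter, 85 mm tall; origin at its underside. Leave alone.
- sanding_block: Loose cork sanding block, 100 x 60 x 32 mm; origin at its underside. Leave alone.
- tin: Loose open steel tin, 72 mm in diameter, 70 mm tall; origin at its underside. Leave alone.
- brush: Loose paint brush lying flat. Leave alone.
- mallet: Loose hammer lying flat. Leave alone.
Things that resemble listed ones, but are neither listed nor needed, are in the scene too. There is more than one size of the foot; the job needs the smaller.

How it is judged:
On the way, in this order (a step that is already met when the one before it is completed fails the run):
1. the hooked foot is lifted clear of the table (height (world z) of foot above 0.06 m), for 0.05 s.
2. the hook's tip is held over the channel, above the lip (z of foot_tip in the frame of rail_channel between 0.03 and 0.12 m and x of foot_tip in the frame of rail_channel between -0.01 and 0.01 m and y of foot_tip in the frame of rail_channel between -0.1 and 0.1 m), for 0.05 s.
3. the hook's tip is down in the channel behind the lip (z of foot_tip in the frame of rail_channel below 0.02 m and x of foot_tip in the frame of rail_channel between -0.01 and 0.01 m and y of foot_tip in the frame of rail_channel between -0.1 and 0.1 m), for 0.05 s.
At the end, for the whole second after the job is handed in: The hook's tip is in the channel behind the lip and through the strip's notch: less than 5 mm above the channel floor, within 10 mm of the channel's middle line and within 50 mm of the rail's middle; the foot hangs upright within 0.25 rad, at rest (under 0.03 m/s) and released (z of foot_tip in the frame of rail_channel between -0.004 and 0.005 m and x of foot_tip in the frame of rail_channel between -0.01 and 0.01 m and y of foot_tip in the frame of rail_channel between -0.05 and 0.05 m and angle between foot's own z axis and vertical below 0.25 rad and linear speed of foot below 0.03 m/s and contact force between the fingers and foot below 0.1 N); the robot touches nothing.
It fails at once if the foot or its hook pushes on the rail, lip or strip with more than 20 N (contact force between foot and rail above 20 N).
It fails at once if the robot pushes on the rail with more than 20 N (contact force between any of the arm, the fingers and rail above 20 N).
It fails at once if another thing on the table is moved by more than 20 mm (distance of any of pale_foot, white_foot, jar, sanding_block, tin, brush, mallet from where it was at the start of the episode above 0.02 m).
It also fails if it takes over 54 s, if anything falls off the work surface, if the arm or the gripper's body presses on something with over 40 N, if the wrist force passes 120 N, or if a joint passes its speed limit or range.

## Working session

There is one attempt and no reset: what is moved stays moved. The work goes in short steps, Python scripts to look and compute and a shell command to move; the robot and the scene stay as the last step left them, time stands still between calls to the robot, and variables do not carry over. Pictures are saved under pics/ and viewed, and the job is handed in when it is done.

```bash
mkdir -p pics && cat > h.py <<'E'
import numpy as np, cv2, json
from scipy.spatial.transform import Rotation as R
from station import readout, capture, robot, cut_out, spot_point
def world(p,uv,z=None,depth=None,T=None):
    K=np.array([[p['fx'],0,p['cx']],[0,p['fy'],p['cy']],[0,0,1]])
    n=cv2.undistortPoints(np.array(uv,float).reshape(-1,1,2),K,np.array(p['distortion'],float)).reshape(-1,2)
    T=p['world_from_camera'] if T is None else T
    T=np.array(T); r=np.c_[n,np.ones(len(n))]
    if depth is not None: c=r*np.array(depth).reshape(-1,1); return c@T[:3,:3].T+T[:3,3]
    d=r@T[:3,:3].T; s=(z-T[2,3])/d[:,2]; return T[:3,3]+d*s[:,None]
E
python3 - <<'E'
from h import *
s=readout.sense(); print({k:np.round(v,3) for k,v in s.items()})
for n in ['scene','top']:
    p=capture(n); cv2.imwrite(f'pics/{n}0.png',p['color']); print(n,p['fx'],np.round(p['world_from_camera'],3).tolist())
    for q in ['foot_tab','foot_tip','foot','rail_channel','rail_lip','rail_strip','rail','pale_foot','white_foot','jar','sanding_block','tin','brush','mallet']:
        for d in spot_point(p,q)[:3]:
            u,v=np.round(d['xy']).astype(int); dz=p['depth'][min(max(v,0),399),min(max(u,0),639)]
            print(q,round(d['conf'],2),np.round(d['xy'],1),np.round(world(p,[d['xy']],depth=[dz])[0],3))
print(R.from_rotvec(s['tcp_rot']).as_matrix().round(3))
E
```

```text
{'t': np.float64(0.0), 'joints': array([-1.184,  0.468, -0.012,  1.604,  0.006,  1.071, -0.056]), 'qvel': array([ 0.   ,  0.   , -0.001,  0.   , -0.002,  0.   ,  0.   ]), 'effort': array([-0.0000e+00, -5.2057e+01, -1.2000e-02, -2.4375e+01, -5.7000e-02,
        1.7000e-02,  0.0000e+00]), 'tool_pos': array([0.271, 0.59 , 0.189]), 'tcp_rot': array([ 0.336,  1.545, -0.339]), 'ft_force': array([-0.12 ,  0.172, -0.26 ]), 'torque': array([ 0.015,  0.043, -0.025]), 'grip_width': np.float64(0.999)}
scene 388.5205465753984 [[0.545, 0.467, -0.696, 1.34], [0.838, -0.321, 0.441, -0.571], [-0.017, -0.824, -0.566, 0.796], [0.0, 0.0, 0.0, 1.0]]
foot_tab 0.7 [259.3 228.9] [ 0.581 -0.274  0.152]
foot_tip 0.94 [248.8 212.5] [ 0.444 -0.247  0.111]
foot_tip 0.67 [266.3 253.4] [ 0.607 -0.274  0.085]
foot 0.98 [262.9 265. ] [ 0.576 -0.276  0.018]
foot 0.57 [235.4 245.8] [ 0.463 -0.311  0.025]
foot 0.57 [398.4 184.4] [0.623 0.178 0.15 ]
rail_channel 0.95 [396. 190.] [0.651 0.142 0.158]
rail_channel 0.66 [215.  229.2] [ 0.329 -0.328  0.007]
rail_channel 0.41 [398.8 221. ] [0.649 0.173 0.027]
rail_lip 0.95 [3
[... 968 characters left out ...]
9.  197.2] [ 0.552 -0.25   0.071]
rail_channel 0.71 [249.9 137.1] [0.636 0.176 0.142]
rail_strip 0.73 [253.9 140.5] [0.623 0.162 0.158]
rail 0.68 [259.8 154.5] [ 0.642  0.177 -0.001]
pale_foot 0.8 [377.6 231.1] [ 0.456 -0.154  0.071]
white_foot 0.83 [432.1 296.5] [ 0.314 -0.296  0.07 ]
white_foot 0.67 [420.2 200.3] [ 0.544 -0.253  0.07 ]
white_foot 0.53 [262.2 155.3] [0.639 0.169 0.001]
jar 0.67 [403.2 142.1] [ 0.698 -0.203  0.057]
sanding_block 0.66 [193.6 219.8] [0.438 0.312 0.034]
tin 0.6 [487.5 224. ] [ 0.516 -0.45   0.004]
brush 0.94 [461.  147.5] [ 0.715 -0.367  0.021]
mallet 0.93 [288.3 234.4] [0.429 0.067 0.028]
[[-0.001  0.417  0.909]
 [-0.002  0.909 -0.417]
 [-1.    -0.002  0.   ]]
```

View pics/scene0.png

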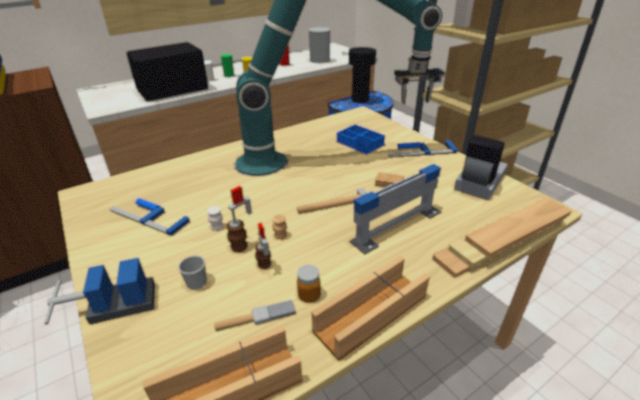

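View pics/top0.png

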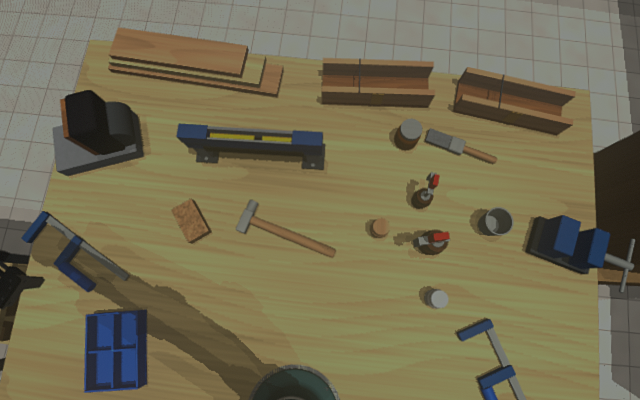

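```bash
python3 - <<'E'
import cv2
a=cv2.imread('pics/scene0.png')[170:290,190:320]; b=cv2.imread('pics/top0.png')[150:270,370:500]
cv2.imwrite('pics/feet0.png',cv2.hconcat([cv2.resize(a,(390,360),interpolation=2),cv2.resize(b,(390,360),interpolation=2)]))
b=cv2.imread('pics/top0.png')[80:220,170:340]
cv2.imwrite('pics/rail0.png',cv2.resize(b,None,fx=4,fy=4,interpolation=2))
E
```

```text
(no output)
```

View pics/feet0.png

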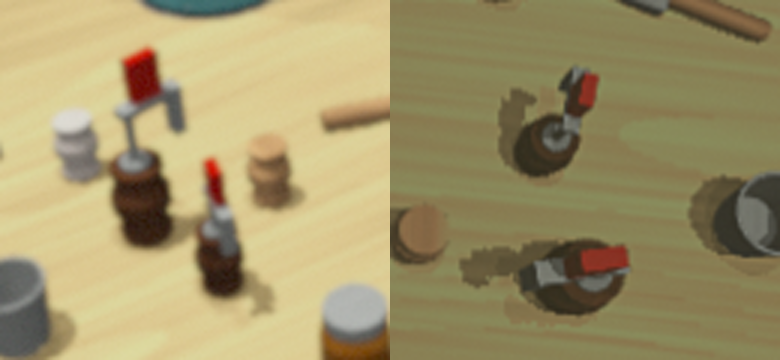

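View pics/rail0.png

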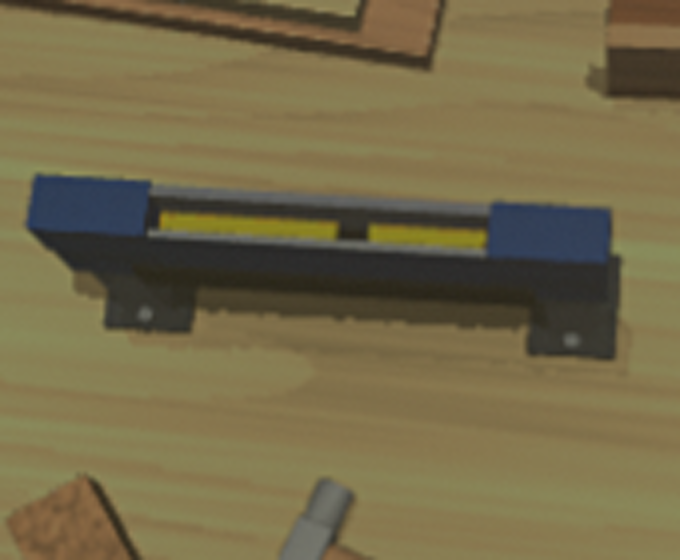

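Two hooked dark feet: the large one at scene (237,235) / top (432,242), with its tab at z≈0.208, and the small one at scene (263,255) / top (423,196), with its tab at z≈0.16. The small one fits (tab top should be 0.165 m), and the crop confirms it. The rail shows a dark notch in the yellow strip near top pixel (258,138). Next I'll measure the small foot's tab and the rail.

```bash
python3 - <<'E'
from h import *
for n,box in [('scene',(190,170,320,290)),('top',(370,150,500,270))]:
    p=capture(n); hsv=cv2.cvtColor(p['color'],cv2.COLOR_BGR2HSV)
    red=((hsv[...,0]<8)|(hsv[...,0]>172))&(hsv[...,1]>170)&(hsv[...,2]>90)
    vv,uu=np.nonzero(red); k=(uu>box[0])&(uu<box[2])&(vv>box[1])&(vv<box[3])
    vv,uu=vv[k],uu[k]; d=p['depth'][vv,uu]; W=world(p,np.c_[uu,vv],depth=d); W=W[d>0]; uu=uu[d>0];vv=vv[d>0]
    k=(W[:,0]>.5)&(W[:,2]>.12)&(W[:,2]<.18); A=W[k]
    print(n,len(A),A.mean(0).round(4),A.min(0).round(3),A.max(0).round(3))
    t=A[A[:,2]>.155]; print('top',len(t),t.mean(0).round(4), np.linalg.eigh(np.cov(t[:,:2].T)))
    # cloud of hook metal / wood
    v,u=np.mgrid[box[1]:box[3],box[0]:box[2]]; v=v.ravel();u=u.ravel()
    d=p['depth'][v,u]; W=world(p,np.c_[u,v],depth=d); W=W[(d>0)&(W[:,0]>.5)&(W[:,0]<.65)&(abs(W[:,1]+.26)<.07)]
    for a,b in [(.005,.06),(.06,.08),(.08,.112),(.112,.13),(.13,.17)]:
        w=W[(W[:,2]>a)&(W[:,2]<b)]
        if len(w): print(a,len(w),np.median(w,0).round(3),w.min(0).round(3),w.max(0).round(3))
    if n=='top':
        im=p['color'][80:220,170:340]
        # rail yellow
        yel=(hsv[...,0]>20)&(hsv[...,0]<35)&(hsv[...,1]>190)
        m=np.zeros_like(yel); m[120:150,200:310]=yel[120:150,200:310]
        for r in range(128,146): print(r,''.join('Y' if x else '.' for x in m[r,200:310]))
E
```

```text
scene 44 [ 0.5847 -0.2714  0.1512] [ 0.569 -0.276  0.129] [ 0.591 -0.265  0.162]
top 21 [ 0.5809 -0.2706  0.1596] EighResult(eigenvalues=array([6.53438566e-06, 4.31759026e-05]), eigenvectors=array([[-0.32206033, -0.94671915],
       [-0.94671915,  0.32206033]]))
0.005 221 [ 0.574 -0.275  0.037] [ 0.547 -0.29   0.005] [ 0.584 -0.245  0.059]
0.06 77 [ 0.563 -0.276  0.07 ] [ 0.539 -0.288  0.06 ] [ 0.604 -0.248  0.08 ]
0.08 62 [ 0.603 -0.272  0.095] [ 0.557 -0.279  0.08 ] [ 0.607 -0.265  0.111]
0.112 67 [ 0.593 -0.273  0.122] [ 0.552 -0.279  0.112] [ 0.607 -0.264  0.13 ]
0.13 84 [ 0.585 -0.272  0.151] [ 0.563 -0.276  0.131] [ 0.593 -0.263  0.162]
top 47 [ 0.5747 -0.2655  0.1605] [ 0.563 -0.271  0.157] [ 0.587 -0.26   0.164]
top 47 [ 0.5747 -0.2655  0.1605] EighResult(eigenvalues=array([9.40979829e-06, 5.30446563e-05]), eigenvectors=array([[-0.13720083, -0.99054325],
       [-0.99054325,  0.13720083]]))
0.005 160 [ 0.545 -0.249  0.042] [ 0.502 -0.324  0.005] [ 0.634 -0.19   0.056]
0.06 184 [ 0.555 -0.259  0.072] [ 0.538 -0.284  0.064] [ 0.601 -0.242  0.079]
0.08 23 [ 0.596 -0.262  0.093] 
[... 1571 characters left out ...]
..........
140 ..................................................................................Y.YYYY.YY...................
141 ..............................................................................................................
142 ..............................................................................................................
143 ..............................................................................................................
144 ..............................................................................................................
145 ..............................................................................................................
```

```bash
python3 - <<'E'
from h import *
p=capture('wrist'); print(np.round(p['T_tool_cam'],3),p['fx'])
E
```

```text
[[-0.    -0.237  0.972 -0.194]
 [ 1.     0.     0.    -0.001]
 [-0.     0.972  0.237 -0.066]
 [ 0.     0.     0.     1.   ]] 288.4968029876462
```

```bash
python3 -m handwheel '[0,0,0,-4,0,4,0, 0,0,0,-4,-2,4.2,0, 0,0,0,-2,-4,4,0, 0,0,0,-1,-4.3,4.3,0, 0,0,0,-1,-4.3,4.3,0]'
```

```text
t: 2.28
tool_pos: [0.3997, 0.3696, 0.3105]
tcp_rot: [0.338, 1.544, -0.337]
ft_force: [1.6, 0.6, 0.2]
grip_width: 1.0
```

```bash
python3 -m handwheel '[0,0,0,0,-1.7,5.8,0, 0,0,0,0,-1.7,5.8,0, 0,0,0,0,-1.7,5.8,0, 0,0,0,0,-1.7,5.8,0, 0,0,0,0,-1.7,5,0]'
python3 -m handwheel '[0,0,0,2,0,0,0, 0,0,0,0,0,0,0]'
cat >> h.py <<'E'
def wrist():
    s=readout.sense(); p=capture('wrist')
    T=np.eye(4); T[:3,:3]=R.from_rotvec(s['tcp_rot']).as_matrix(); T[:3,3]=s['tool_pos']
    return s,p,T@np.array(p['T_tool_cam'])
E
python3 - <<'E'
from h import *
s,p,T=wrist(); np.savez('w1.npz',color=p['color'],depth=p['depth'],T=T,K=[p['fx'],p['fy'],p['cx'],p['cy']],D=p['distortion'])
cv2.imwrite('pics/w1.png',p['color']); print(s['tool_pos'],s['joints'].round(3))
for q in ['rail_channel','rail_lip','rail_strip']:
    for d in spot_point(p,q)[:2]: print(q,d['conf'],d['xy'],world(p,[d['xy']],z={'rail_channel':.13,'rail_lip':.16,'rail_strip':.142}[q],T=T))
E
```

```text
t: 2.9
tool_pos: [0.6216, 0.1749, 0.3099]
tcp_rot: [0.338, 1.544, -0.338]
ft_force: [-0.5, 0.3, 0.0]
grip_width: 0.997
t: 3.15
tool_pos: [0.6192, 0.1761, 0.2881]
tcp_rot: [0.337, 1.547, -0.339]
ft_force: [-0.3, 1.2, 0.6]
grip_width: 0.999
[0.61922055 0.17614705 0.28806189] [-0.509  0.383  0.246  1.515 -0.096  1.259  0.89 ]
rail_channel 0.96 [323.1, 192.1] [[0.63049054 0.17179598 0.13      ]]
rail_channel 0.74 [360.3, 19.0] [[0.46882485 0.29122544 0.13      ]]
rail_lip 0.88 [322.3, 187.3] [[0.61895586 0.17600647 0.16      ]]
rail_lip 0.64 [3.7, 256.4] [[ 0.52954744 -0.2353302   0.16      ]]
rail_strip 0.96 [326.6, 198.0] [[0.63650272 0.17368764 0.142     ]]
```

View pics/w1.png

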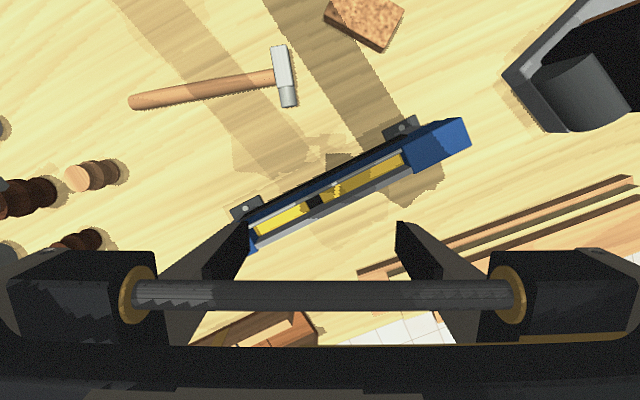

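The wrist view shows the rail, with the yellow strip running from (255,230) to (403,158) and the dark notch near (315,201). I'll enlarge it.

```bash
python3 - <<'E'
import cv2
a=cv2.imread('pics/w1.png')[110:265,225:480]
cv2.imwrite('pics/w1c.png',cv2.resize(a,None,fx=3.1,fy=3.1,interpolation=2))
E
```

```text
(no output)
```

View pics/w1c.png

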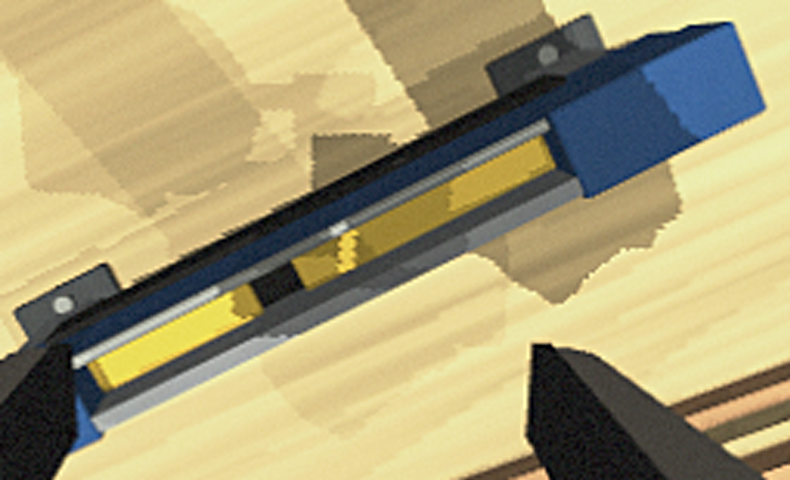

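```bash
python3 - <<'E'
from h import *
w=np.load('w1.npz'); K=w['K']; p=dict(fx=K[0],fy=K[1],cx=K[2],cy=K[3],distortion=w['D']); T=w['T']
def c(pts,z): return world(p,np.array(pts)/3.1+[225,110]-0.33,z=z,T=T)
lip=c([(75,362),(212,293),(338,230),(548,125)],.16); print('lip',lip.round(4))
d=lip[-1]-lip[0]; d/=np.linalg.norm(d); print('yaw of y axis',np.degrees(np.arctan2(d[1],d[0])), np.linalg.norm(lip[-1]-lip[0]))
sb=c([(110,390),(555,168)],.142); sf=c([(90,365),(540,138)],.142); print('strip back/front',sb.round(4),sf.round(4))
n=c([(250,290),(268,315),(293,262),(305,290)],.142); print('notch',n.round(4), n.mean(0).round(4))
bw=c([(100,415),(575,178)],.166); print('backwall inner top',bw.round(4))
dep=w['depth']
# depth samples along lip, wall
for nme,pt in [('strip',(180,345)),('strip',(430,215)),('lip',(338,230)),('wall',(520,215)),('capR',(660,110)),('notch',(277,287)),('innerwall',(430,245))]:
    u,v=np.round(np.array(pt)/3.1+[225,110]-.33).astype(int)
    print(nme,world(p,[(u,v)],depth=[dep[v,u]],T=T).round(4))
# cap outline
print('capR',c([(735,25),(765,105),(590,195),(552,115)],.166).round(4))
E
```

```text
lip [[0.6256 0.0775 0.16  ]
 [0.623  0.137  0.16  ]
 [0.6207 0.1894 0.16  ]
 [0.6171 0.2734 0.16  ]]
yaw of y axis 92.48291546531513 0.19613153321244228
strip back/front [[0.6458 0.0777 0.142 ]
 [0.6367 0.2739 0.142 ]] [[0.633  0.0753 0.142 ]
 [0.6237 0.2728 0.142 ]]
notch [[0.6316 0.1474 0.142 ]
 [0.6439 0.1495 0.142 ]
 [0.6284 0.1675 0.142 ]
 [0.6407 0.1671 0.142 ]] [0.6362 0.1579 0.142 ]
backwall inner top [[0.6471 0.0784 0.166 ]
 [0.6375 0.2742 0.166 ]]
strip [[0.6411 0.112  0.1402]]
strip [[0.6335 0.2229 0.1416]]
lip [[0.6214 0.1896 0.1582]]
wall [[0.642  0.2512 0.1644]]
capR [[0.6272 0.3099 0.1678]]
notch [[0.6377 0.1558 0.1282]]
innerwall [[0.6399 0.2174 0.161 ]]
capR [[0.6109 0.3438 0.166 ]
 [0.6413 0.3448 0.166 ]
 [0.6455 0.2769 0.166 ]
 [0.6134 0.2747 0.166 ]]
```

```bash
python3 -m handwheel '[0,0,0,0,-5.2,1.8,0, 0,0,0,0,-5.2,1.8,0, 0,0,0,0,-5.2,1.8,0, 0,0,0,0,-5.2,1.8,0, 0,0,0,0,-5.2,1.8,0]'
python3 -m handwheel '[0,0,0,0,-5.2,1.8,0, 0,0,0,0,-5.2,1.8,0, 0,0,0,0,-5.2,1.8,0, -10,0,0,0,0,0,0, 0,0,0,0,0,0,0]'
python3 - <<'E'
from h import *
s,p,T=wrist(); np.savez('w2.npz',color=p['color'],depth=p['depth'],T=T,K=[p['fx'],p['fy'],p['cx'],p['cy']],D=p['distortion'])
cv2.imwrite('pics/w2.png',p['color']); print(s['t'],s['tool_pos'],s['joints'].round(3)); print(R.from_rotvec(s['tcp_rot']).as_matrix().round(3))
for q,z in [('foot_tab',.146),('foot_tip',.078),('foot',0)]:
    for d in spot_point(p,q)[:3]: print(q,d['conf'],d['xy'],world(p,[d['xy']],z=z,T=T))
E
```

```text
t: 3.98
tool_pos: [0.5935, -0.0981, 0.2911]
tcp_rot: [0.336, 1.542, -0.335]
ft_force: [1.1, 0.1, -0.1]
grip_width: 1.001
t: 4.6
tool_pos: [0.5779, -0.2613, 0.2906]
tcp_rot: [0.202, 1.56, -0.201]
ft_force: [0.5, 0.5, -0.5]
grip_width: 0.999
4.6 [ 0.57788652 -0.26129193  0.29057336] [ 0.082  0.368  0.392  1.548 -0.146  1.253  1.809]
[[ 0.001  0.254  0.967]
 [ 0.     0.967 -0.254]
 [-1.     0.001  0.001]]
foot_tab 0.69 [319.7, 185.9] [[ 0.57907573 -0.2645759   0.146     ]]
foot_tab 0.58 [276.7, 61.7] [[ 0.43317717 -0.27466264  0.146     ]]
foot_tip 0.61 [305.4, 63.1] [[ 0.42847467 -0.2446759   0.078     ]]
foot_tip 0.55 [322.3, 190.9] [[ 0.60037993 -0.26677716  0.078     ]]
foot 0.72 [282.7, 92.7] [[ 0.4456831  -0.29142527  0.        ]]
foot 0.65 [315.8, 153.6] [[ 0.55270655 -0.26531069  0.        ]]
```

View pics/w2.png

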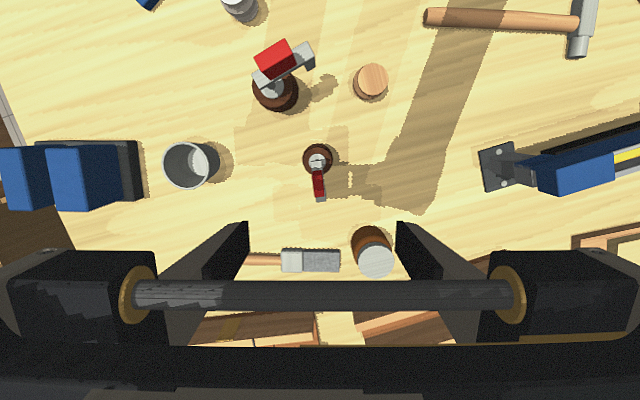

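```bash
python3 - <<'E'
from h import *
w=np.load('w2.npz'); K=w['K']; p=dict(fx=K[0],fy=K[1],cx=K[2],cy=K[3],distortion=w['D']); T=w['T']
im=w['color']; c=im[135:215,275:365]; cv2.imwrite('pics/w2c.png',cv2.resize(c,None,fx=7,fy=7,interpolation=2))
hsv=cv2.cvtColor(im,cv2.COLOR_BGR2HSV)
red=((hsv[...,0]<8)|(hsv[...,0]>172))&(hsv[...,1]>150)&(hsv[...,2]>60)
v,u=np.nonzero(red[160:215,290:350]); v+=160;u+=290
W=world(p,np.c_[u,v],depth=w['depth'][v,u],T=T)
k=(W[:,2]>.155)&(W[:,2]<.175); A=W[k]; print(len(A),len(W),A.mean(0).round(4),A.min(0).round(4),A.max(0).round(4))
e,V=np.linalg.eigh(np.cov(A[:,:2].T)); print(e,np.degrees(np.arctan2(V[1,1],V[0,1])))
r=cv2.minAreaRect(A[:,:2].astype(np.float32)*1000); print(r)
E
```

```text
204 251 [ 0.5752 -0.2659  0.1589] [ 0.5625 -0.2725  0.1557] [ 0.5888 -0.2596  0.1611]
[9.28704025e-06 5.66288342e-05] 172.49663060759045
((575.675537109375, -266.1084899902344), (10.558740615844727, 25.77504539489746), 82.24542236328125)
```

View pics/w2c.png

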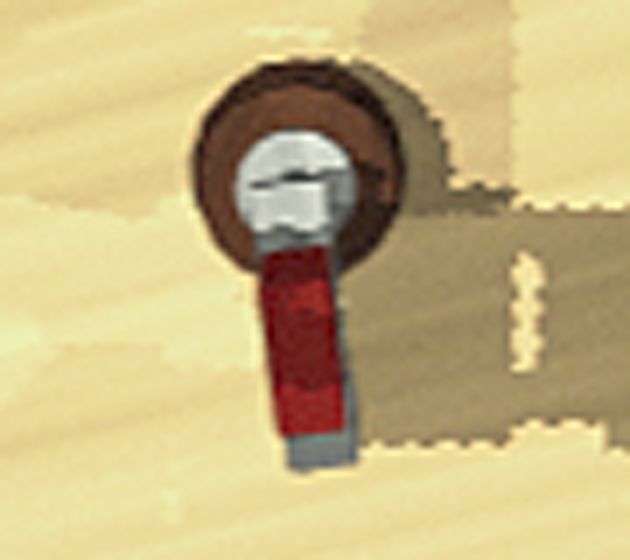

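The red tab of the small foot sits between the fingers: centre (0.5757, -0.266), yaw -7.6°, 26×10.6 mm, which matches the size given. I'll align, descend and check before closing.

```bash
python3 -m handwheel '[-7,0,0,0,-0.5,-0.15,0, 0,0,0,5,0,0,0, 0,0,0,5,0,0,0, 0,0,0,3,0,0,0, 0,0,0,0,0,0,0]'
python3 - <<'E'
from h import *
s,p,T=wrist(); cv2.imwrite('pics/w3.png',p['color']); M=R.from_rotvec(s['tcp_rot']).as_matrix()
print(s['tool_pos'],np.degrees(np.arctan2(M[1,2],M[0,2])),M[:,0].round(3))
hsv=cv2.cvtColor(p['color'],cv2.COLOR_BGR2HSV)
red=((hsv[...,0]<8)|(hsv[...,0]>172))&(hsv[...,1]>150)&(hsv[...,2]>60)
v,u=np.nonzero(red); k=(u>260)&(u<380)&(v>140);v=v[k];u=u[k]
W=world(p,np.c_[u,v],depth=p['depth'][v,u],T=T)
k=(W[:,2]>.15)&(W[:,2]<.175)&(abs(W[:,0]-.575)<.03); A=W[k]; print(len(A),A.min(0).round(4),A.max(0).round(4))
print(cv2.minAreaRect(A[:,:2].astype(np.float32)*1000),np.median(A[:,2]))
E
```

```text
t: 5.42
tool_pos: [0.5736, -0.2643, 0.1576]
tcp_rot: [0.105, 1.573, -0.103]
ft_force: [0.8, -0.1, -0.1]
grip_width: 1.003
[ 0.57364228 -0.2643138   0.15757088] -7.612232210832998 [-0.005  0.002 -1.   ]
592 [ 0.562  -0.2729  0.1501] [ 0.5886 -0.2596  0.1612]
((575.3626098632812, -266.56890869140625), (10.698149681091309, 25.80539894104004), 82.26771545410156) 0.15902262548431995
```

View pics/w3.png

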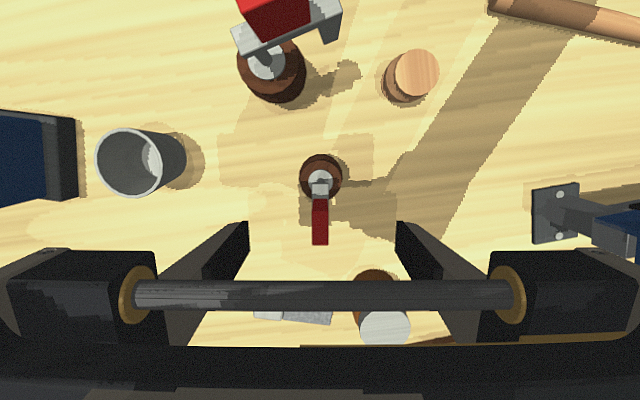

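The tab is at (320,222), upright and centred between the fingers to within 2 mm. I'll descend and grip.

```bash
python3 -m handwheel '[0,0,0,1.3,-0.2,0.2,0, 0,0,0,1.35,0,0,0, 0,0,0,0,0,0,0, 0,0,0,0,0,0,128, 0,0,0,0,0,0,255]'
python3 -m handwheel '[0,0,0,0,0,0,255, 0,0,0,0,0,0,255, 0,0,0,0,0,0,255, 0,0,0,0,0,0,255]'
python3 - <<'E'
from h import *
s,p,T=wrist(); cv2.imwrite('pics/w4.png',p['color']); print(s['t'],s['tool_pos'],s['grip_width']*92,s['ft_force'],s['torque'])
E
```

```text
t: 6.1
tool_pos: [0.5769, -0.2684, 0.1338]
tcp_rot: [0.104, 1.567, -0.105]
ft_force: [0.9, 1.3, 0.4]
grip_width: 0.808
t: 6.6
tool_pos: [0.5766, -0.2682, 0.1333]
tcp_rot: [0.105, 1.568, -0.105]
ft_force: [-0.1, -0.4, 0.2]
grip_width: 0.371
6.6 [ 0.57656109 -0.26818026  0.13331048] 34.14725444787982 [-0.14217859 -0.36543324  0.21004657] [-0.04258981  0.03837375 -0.01247421]
```

View pics/w4.png

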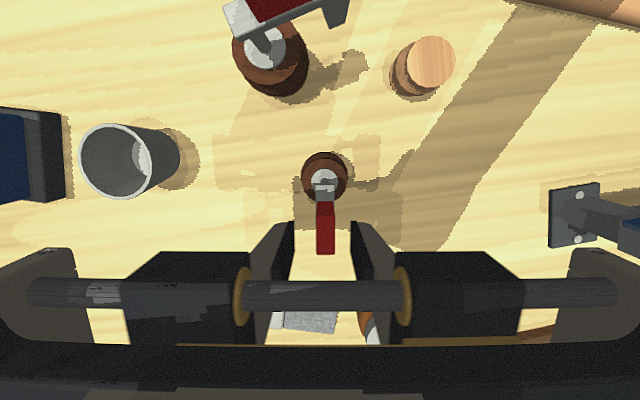

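```bash
python3 -m handwheel '[0,0,0,0.25,0,0,255, 0,0,0,0,0,0,255, 0,0,0,0,0,0,255, 0,0,0,0,0,0,255, 0,0,0,0,0,0,255]'
python3 -m handwheel '[0,0,0,0,0,0,255, 0,0,0,0,0,0,255]'
```

```text
t: 7.28
tool_pos: [0.5763, -0.2681, 0.1305]
tcp_rot: [0.105, 1.569, -0.104]
ft_force: [0.1, 0.4, -2.1]
grip_width: 0.125
t: 7.52
tool_pos: [0.5764, -0.2682, 0.1306]
tcp_rot: [0.105, 1.569, -0.105]
ft_force: [0.8, 0.4, -2.5]
grip_width: 0.125
```

Gripped at 11.5 mm, which matches the tab. I'll lift and check.

```bash
python3 -m handwheel '[0,0,0,-1,0,0,255, 0,0,0,-2.5,0,0,255, 0,0,0,-4,0,0,255, 0,0,0,-3,0,0,255, 0,0,0,-1.5,0,0,255]'
python3 -m handwheel '[-3.4,0,0,0,1,-0.5,255, -3.4,0,0,0,3,-0.5,255, -3.4,0,0,0,4,-0.5,255, 0,0,0,0,4.5,-0.6,255, 0,0,0,0,4.5,-0.6,255]'
python3 -m handwheel '[0,0,0,0,4.5,0,255, 0,0,0,0,4.5,0,255, 0,0,0,0,4.5,0,255, 0,0,0,0,4.5,0,255, 0,0,0,0,4,0,255]'
python3 -m handwheel '[0,0,0,0,2.5,0,255, 0,0,0,0,1,0,255, 0,0,0,0,0,0,255, 0,0,0,0,0,0,255]'
python3 - <<'E'
from h import *
s,p,T=wrist(); cv2.imwrite('pics/w5.png',p['color']); M=R.from_rotvec(s['tcp_rot']).as_matrix()
print(s['t'],s['tool_pos'].round(4),np.degrees(np.arctan2(M[1,2],M[0,2])),M[:,0].round(4),s['ft_force'].round(2),s['torque'].round(3))
q=capture('scene');cv2.imwrite('pics/s5.png',cv2.resize(q['color'][110:290,280:480],None,fx=3.3,fy=3.3,interpolation=2))
for n in ['foot_tip','foot_tab']:
  for d in spot_point(p,n)[:2]: print(n,d)
E
```

```text
t: 8.15
tool_pos: [0.5773, -0.2687, 0.2533]
tcp_rot: [0.104, 1.565, -0.105]
ft_force: [1.0, -0.9, -4.2]
grip_width: 0.125
t: 8.78
tool_pos: [0.5486, -0.0944, 0.2502]
tcp_rot: [-0.037, 1.572, 0.038]
ft_force: [1.6, 0.2, -3.4]
grip_width: 0.124
t: 9.4
tool_pos: [0.538, 0.1255, 0.2503]
tcp_rot: [-0.038, 1.572, 0.039]
ft_force: [-0.1, -0.9, -3.7]
grip_width: 0.121
t: 9.9
tool_pos: [0.5383, 0.1554, 0.2507]
tcp_rot: [-0.035, 1.571, 0.033]
ft_force: [0.0, -0.3, -3.0]
grip_width: 0.123
9.9 [0.5383 0.1554 0.2507] 2.477160014542897 [-2.e-04 -9.e-04 -1.e+00] [ 0.01 -0.27 -3.03] [ 0.006 -0.09   0.019]
foot_tab {'xy': [319.7, 231.1], 'conf': 0.86}
```

View pics/w5.png

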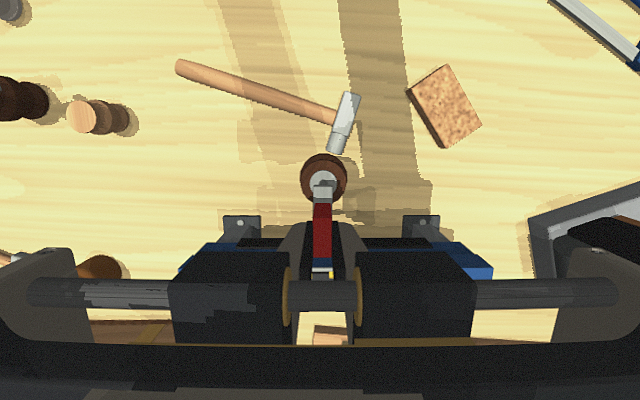

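View pics/s5.png

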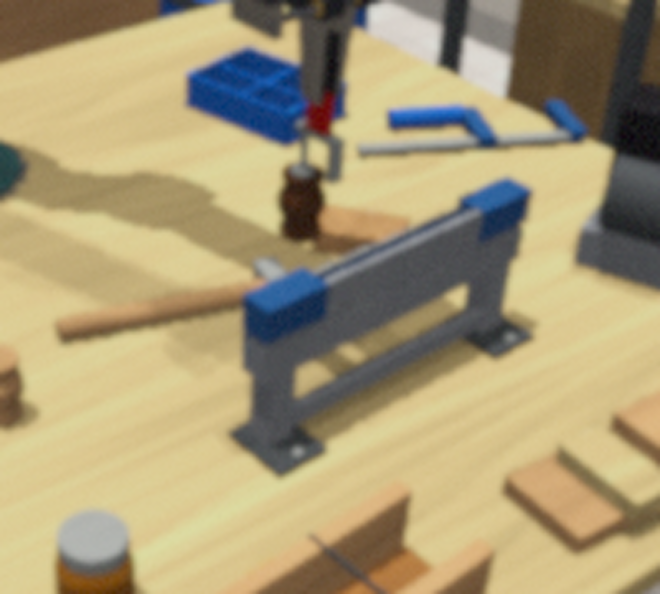

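The foot hangs upright, its hook pointing to the rail. I'll measure the leg's position relative to the tool from the scene cloud.

```bash
python3 - <<'E'
from h import *
s=readout.sense(); P=s['tool_pos']; M=R.from_rotvec(s['tcp_rot']).as_matrix()
for n in ['scene','top']:
    p=capture(n); v,u=np.mgrid[0:400,0:640]; v=v.ravel();u=u.ravel(); d=p['depth'].ravel()
    W=world(p,np.c_[u,v],depth=d); L=(W-P)@M  # tool frame
    ok=(d>0)&(np.abs(L[:,1])<.03)&(np.abs(L[:,2])<.06)&(L[:,0]>-.02)&(L[:,0]<.14)
    L=L[ok]
    for a,b in [(-.02,0),(0,.008),(.008,.016),(.018,.03),(.03,.042),(.042,.052),(.052,.06),(.065,.09),(.09,.13)]:
        w=L[(L[:,0]>a)&(L[:,0]<b)]; 
        if len(w): print(n,a,len(w),np.median(w,0).round(4),w.min(0).round(4),w.max(0).round(4))
    for q in ['foot_tip']:
        for dd in spot_point(p,q)[:2]: print(q,dd['conf'],dd['xy'],world(p,[dd['xy']],z=P[2]-.0526))
E
```

```text
scene -0.02 47 [-0.0096 -0.0072  0.0045] [-0.0192 -0.0122 -0.0119] [-0.0005  0.0028  0.0145]
scene 0 30 [ 0.0061 -0.0072  0.0072] [ 0.     -0.0111 -0.0218] [0.008  0.0033 0.0281]
scene 0.008 40 [ 0.0116 -0.008   0.0119] [ 0.0081 -0.0114 -0.0234] [0.0158 0.0039 0.0291]
scene 0.018 21 [ 0.0244 -0.0057  0.0206] [ 0.0193 -0.0096 -0.0192] [0.0283 0.0032 0.0319]
scene 0.03 29 [ 0.035  -0.0062  0.0233] [ 0.0305 -0.0094 -0.0185] [0.0418 0.0042 0.0311]
scene 0.042 18 [ 0.0466 -0.0044  0.0267] [ 0.0425 -0.0119 -0.0197] [0.0516 0.0031 0.0293]
scene 0.052 43 [ 0.0574 -0.0059 -0.015 ] [ 0.0535 -0.0258 -0.0372] [ 0.0598  0.0139 -0.0006]
scene 0.065 102 [ 0.0804 -0.0153 -0.0051] [ 0.0654 -0.0265 -0.0353] [0.0897 0.0171 0.0072]
scene 0.09 125 [ 0.1124 -0.0151 -0.0031] [ 0.0904 -0.0266 -0.0336] [0.1295 0.0156 0.0065]
foot_tip 0.79 [382.2, 163.1] [[0.55642084 0.16606194 0.19825172]]
foot_tip 0.77 [246.8, 213.0] [[ 0.5573252  -0.29358538  0.19825172]]
top -0.02 22 [-0.0098 -0.0044 -0.0116] [-0.0199 -0.0066 -0.0123] [-0.0002  0.0053 -0.0028]
top 0 41 [ 0.0067 -0.0022 -0.0153] [ 0.0002 -0.0078 -0.0238] [0.0079 0.0065 0.0002]
top 0.008 28 [ 0.0107 -0.005  -0.0179] [ 0.0084 -0.0074 -0.0243] [0.0154 0.0069 0.0027]
top 0.03 12 [ 0.0374 -0.0034 -0.0169] [ 0.0319 -0.0074 -0.0209] [0.0412 0.0012 0.0228]
top 0.042 6 [ 0.0481 -0.0031  0.0206] [ 0.0422 -0.0072 -0.0204] [0.0489 0.0001 0.026 ]
top 0.052 141 [ 0.0579 -0.0025 -0.019 ] [ 0.0525 -0.0179 -0.0364] [0.0599 0.0203 0.0031]
top 0.065 105 [ 0.0816 -0.011  -0.0312] [ 0.0654 -0.0212 -0.0401] [0.0899 0.0225 0.004 ]
top 0.09 51 [ 0.1178 -0.0118 -0.0304] [ 0.0901 -0.0208 -0.0396] [ 0.1262  0.0124 -0.0069]
foot_tip 0.9 [248.5, 158.9] [[0.56508472 0.15762884 0.19825172]]
foot_tip 0.89 [418.2, 241.9] [[ 0.4233873  -0.22571941  0.19825172]]
```

```bash
python3 - <<'E'
from h import *
s,p,T=wrist(); Tc=np.array(p['T_tool_cam'])
hsv=cv2.cvtColor(p['color'],cv2.COLOR_BGR2HSV)
red=((hsv[...,0]<8)|(hsv[...,0]>172))&(hsv[...,1]>150)&(hsv[...,2]>50)
v,u=np.nonzero(red); k=(u>300)&(u<345)&(v>180)&(v<280);v=v[k];u=u[k]
L=world(p,np.c_[u,v],depth=p['depth'][v,u],T=Tc)
k=(L[:,0]>-.045)&(L[:,0]<-.025);A=L[k]; print(len(A),A.min(0).round(4),A.max(0).round(4),np.median(A,0).round(4))
print(cv2.minAreaRect(A[:,1:].astype(np.float32)*1000))
# wood rim
v,u=np.mgrid[140:215,280:370]; v=v.ravel();u=u.ravel(); L=world(p,np.c_[u,v],depth=p['depth'][v,u],T=Tc)
A=L[(L[:,0]>.055)&(L[:,0]<.085)&(abs(L[:,1])<.04)]; print(len(A),np.percentile(A,[1,50,99],axis=0).round(4),cv2.minEnclosingCircle(A[:,1:].astype(np.float32)*1000))
E
```

```text
775 [-0.0359 -0.0062 -0.0141] [-0.0252  0.0053  0.0125] [-0.0289 -0.0002 -0.0018]
((-0.5367484092712402, -0.7954254150390625), (11.535557746887207, 26.612333297729492), 0.32299453020095825)
1425 [[ 0.0562 -0.02   -0.0391]
 [ 0.0612  0.0007 -0.0248]
 [ 0.0847  0.0206 -0.0021]] ((0.2431049346923828, -20.116147994995117), 22.358373641967773)
```

```bash
python3 -m handwheel '[0,0,0,0,0,1.5,255, 0,0,0,0,0,2.5,255, 0,0,0,0,0,2,255, 0,0,0,0,-0.15,1.15,255, 0,0,0,0,0,0,255]'
python3 -m handwheel '[0,0,0,0,0,0,255, 0,0,0,0,0,0,255]'
cat > st.py <<'E'
from h import *
s=readout.sense(); P=s['tool_pos']; M=R.from_rotvec(s['tcp_rot']).as_matrix()
tip=P+M@[.0525,0,.0232]; a=np.radians(2.6); d=tip-[.6335,.175,.13]
x=d[0]*np.cos(a)+d[1]*np.sin(a); y=-d[0]*np.sin(a)+d[1]*np.cos(a)
print('t',s['t'],'tip rail frame mm',np.round([x*1e3,y*1e3,d[2]*1e3],1),'(notch y est -17)','yaw',np.degrees(np.arctan2(M[1,2],M[0,2])).round(2),'tilt',M[:2,0].round(4),'F',s['ft_force'].round(2),'T',s['torque'].round(3))
E
python3 st.py
python3 - <<'E'
from h import *
p=capture('top'); cv2.imwrite('pics/t6.png',cv2.resize(p['color'][90:200,170:340],None,fx=4,fy=4,interpolation=2))
p=capture('scene'); cv2.imwrite('pics/s6.png',cv2.resize(p['color'][110:270,320:480],None,fx=3.6,fy=3.6,interpolation=2))
s,p,T=wrist(); cv2.imwrite('pics/w6.png',p['color'])
E
```

```text
t: 10.98
tool_pos: [0.6106, 0.1581, 0.2503]
tcp_rot: [-0.035, 1.571, 0.034]
ft_force: [-0.6, -1.1, -3.4]
grip_width: 0.123
t: 11.22
tool_pos: [0.6092, 0.1587, 0.251]
tcp_rot: [-0.035, 1.571, 0.036]
ft_force: [-0.0, 0.4, -2.7]
grip_width: 0.123
t 11.225 tip rail frame mm [ -1.8 -15.2  68.5] (notch y est -17) yaw 2.59 tilt [-0.0002  0.0002] F [-0.02  0.42 -2.68] T [ 0.006 -0.     0.007]
```

View pics/t6.png

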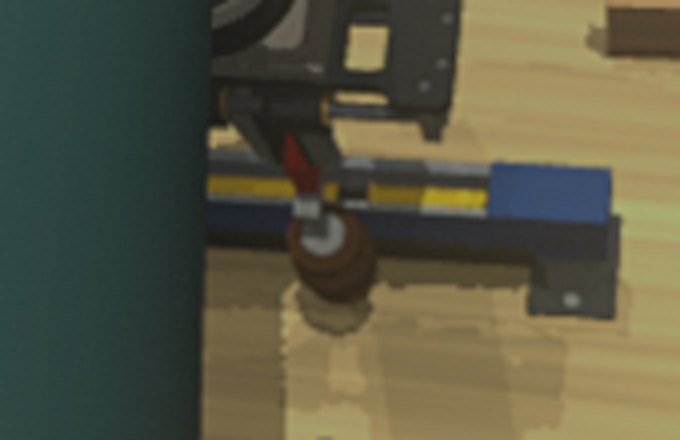

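View pics/s6.png

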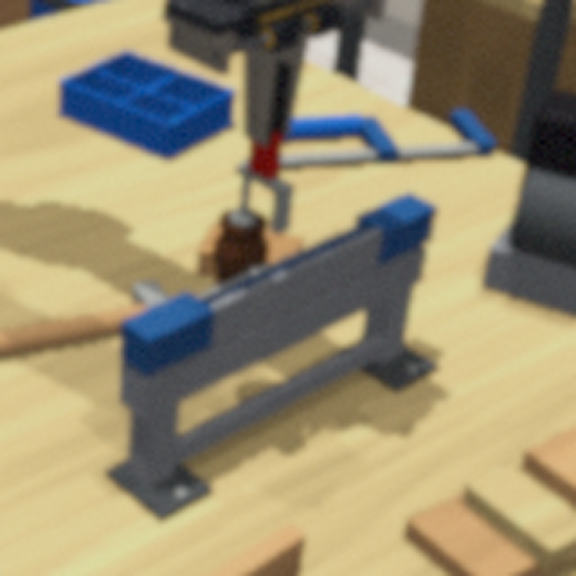

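View pics/w6.png

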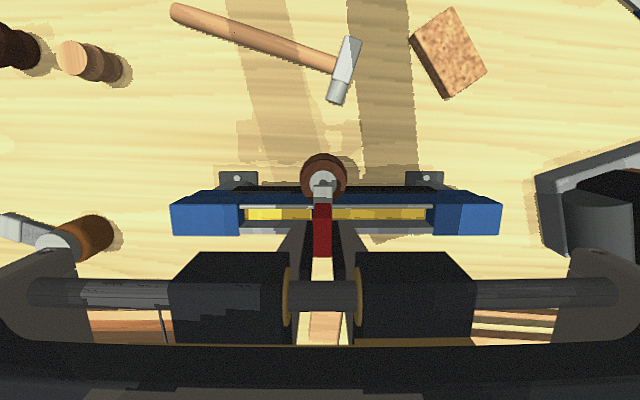

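The leg hangs over the channel, with the rail visible at full length in the wrist view (caps from 170 to 502, lip at row ~206). This view allows a quick re-check of the rail centre.

```bash
python3 - <<'E'
from h import *
im=cv2.imread('pics/w6.png'); cv2.imwrite('pics/w6c.png',cv2.resize(im[175:250,225:445],None,fx=3.6,fy=3.6,interpolation=2))
E
```

View pics/w6c.png

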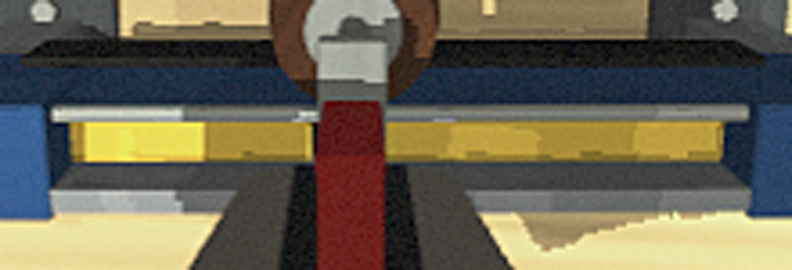

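```bash
python3 - <<'E'
from h import *
s,p,T=wrist()
def c(pts,z): return world(p,np.array(pts)/3.6+[225,175]-.36,z=z,T=T)
a=np.radians(2.6)
def rail(W):
    d=W-[.6335,.175,.13]; return np.c_[d[:,0]*np.cos(a)+d[:,1]*np.sin(a),-d[:,0]*np.sin(a)+d[:,1]*np.cos(a)].round(4)*1e3
print('lip c',rail(c([(52,114),(748,112)],.16)))
print('wall inner top',rail(c([(52,190),(748,188)],.166)))
print('notch left edge',rail(c([(311,145)],.142)), 'strip ends',rail(c([(72,145),(722,140)],.142)))
print('leg/tab occlude', rail(c([(318,145),(385,145)],.142)))
E
python3 st.py
```

```text
lip c [[ -12.4 -100.6]
 [ -12.9   98.5]]
wall inner top [[   8.4 -100.3]
 [   7.9   98.2]]
notch left edge [[  2.4 -27.3]] strip ends [[   2.4 -100.5]
 [   0.9   98.5]]
leg/tab occlude [[  2.4 -25.2]
 [  2.4  -4.8]]
t 11.425 tip rail frame mm [ -1.4 -15.2  68.6] (notch y est -17) yaw 2.58 tilt [0.0003 0.0002] F [ 0.28  0.34 -4.37] T [ 0.097 -0.099 -0.015]
```

```bash
python3 -m handwheel '[0,0,0,1,-0.2,-0.05,255, 0,0,0,1.5,0,0,255, 0,0,0,1.2,0,0,255, 0,0,0,0.5,0,0,255, 0,0,0,0,0,0,255]' && python3 st.py
python3 - <<'E'
from h import *
p=capture('scene'); cv2.imwrite('pics/s7.png',cv2.resize(p['color'][130:250,330:450],None,fx=4.5,fy=4.5,interpolation=2))
E
```

```text
t: 12.05
tool_pos: [0.6092, 0.1565, 0.2082]
tcp_rot: [-0.035, 1.571, 0.035]
ft_force: [-0.5, -0.2, -3.6]
grip_width: 0.127
t 12.05 tip rail frame mm [ -2.  -17.4  25.7] (notch y est -17) yaw 2.57 tilt [-0.0008 -0.0003] F [-0.49 -0.22 -3.63] T [ 0.036 -0.012  0.03 ]
```

View pics/s7.png

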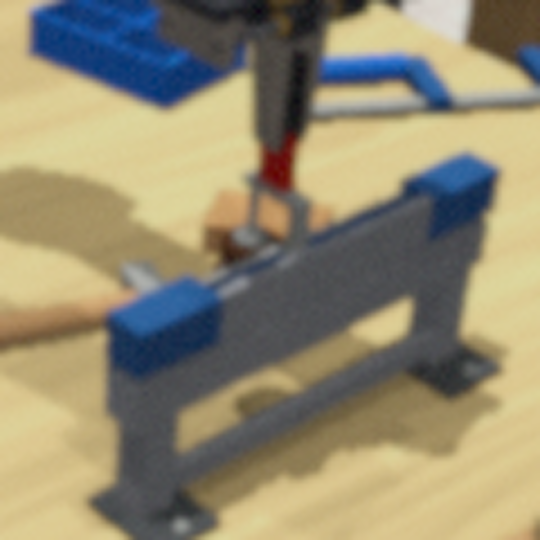

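The leg is behind the lip, with no side force. I'll continue slowly.

```bash
python3 -m handwheel '[0,0,0,0.4,0,0,255, 0,0,0,0.4,0,0,255, 0,0,0,0.3,0,0,255, 0,0,0,0,0,0,255]' && python3 st.py; python3 -m handwheel '[0,0,0,0.15,0,0,255, 0,0,0,0.15,0,0,255, 0,0,0,0,0,0,255]' && python3 st.py
```

```text
t: 12.6
tool_pos: [0.6092, 0.1565, 0.1975]
tcp_rot: [-0.035, 1.571, 0.035]
ft_force: [0.1, 0.0, -3.1]
grip_width: 0.124
t 12.6 tip rail frame mm [ -2.  -17.4  15. ] (notch y est -17) yaw 2.57 tilt [-0.0005 -0.0002] F [ 0.14  0.03 -3.1 ] T [ 0.037  0.002 -0.037]
t: 12.98
tool_pos: [0.6093, 0.1565, 0.1947]
tcp_rot: [-0.035, 1.571, 0.035]
ft_force: [-0.1, 0.4, -4.0]
grip_width: 0.12
t 12.975 tip rail frame mm [ -1.9 -17.4  12.1] (notch y est -17) yaw 2.57 tilt [-0.0002 -0.0001] F [-0.14  0.38 -4.  ] T [-0.005 -0.053  0.041]
```

```bash
python3 -m handwheel '[0,0,0,0.15,0,0,255, 0,0,0,0.15,0,0,255, 0,0,0,0,0,0,255]' && python3 st.py; python3 -m handwheel '[0,0,0,0.1,0,0,255, 0,0,0,0.1,0,0,255, 0,0,0,0,0,0,255]' && python3 st.py
```

```text
t: 13.35
tool_pos: [0.6092, 0.1565, 0.1916]
tcp_rot: [-0.035, 1.571, 0.035]
ft_force: [0.0, 0.7, -3.1]
grip_width: 0.124
t 13.35 tip rail frame mm [ -1.9 -17.4   9.1] (notch y est -17) yaw 2.57 tilt [-0.0003 -0.0001] F [ 0.02  0.66 -3.06] T [ 0.011 -0.015 -0.014]
t: 13.72
tool_pos: [0.6093, 0.1565, 0.1897]
tcp_rot: [-0.035, 1.571, 0.035]
ft_force: [0.6, 0.3, -3.2]
grip_width: 0.123
t 13.725 tip rail frame mm [ -1.8 -17.4   7.2] (notch y est -17) yaw 2.57 tilt [-0.0002 -0.    ] F [ 0.62  0.34 -3.19] T [ 0.063  0.007 -0.008]
```

No strip force 5 mm below the strip's top, so the leg is through the notch. I'll lower to the floor.

```bash
python3 -m handwheel '[0,0,0,0.15,0,0,255, 0,0,0,0.15,0,0,255, 0,0,0,0,0,0,255]' && python3 st.py; python3 -m handwheel '[0,0,0,0.1,0,0,255, 0,0,0,0.1,0,0,255, 0,0,0,0,0,0,255]' && python3 st.py;  python3 -m handwheel '[0,0,0,0.1,0,0,255, 0,0,0,0,0,0,255]' && python3 st.py
```

```text
t: 14.1
tool_pos: [0.6092, 0.1565, 0.1866]
tcp_rot: [-0.035, 1.571, 0.035]
ft_force: [0.2, 1.0, -3.2]
grip_width: 0.121
t 14.1 tip rail frame mm [ -1.9 -17.4   4.1] (notch y est -17) yaw 2.57 tilt [-0.0003 -0.0001] F [ 0.19  1.01 -3.18] T [-0.008 -0.049  0.026]
t: 14.48
tool_pos: [0.6093, 0.1565, 0.1847]
tcp_rot: [-0.035, 1.571, 0.035]
ft_force: [-0.8, 0.7, -3.2]
grip_width: 0.121
t 14.475 tip rail frame mm [ -1.8 -17.4   2.2] (notch y est -17) yaw 2.57 tilt [-0.0001 -0.0001] F [-0.76  0.72 -3.19] T [ 0.044 -0.05   0.   ]
t: 14.72
tool_pos: [0.6093, 0.1565, 0.1837]
tcp_rot: [-0.035, 1.571, 0.035]
ft_force: [-0.5, -0.1, -3.2]
grip_width: 0.124
t 14.725 tip rail frame mm [ -1.8 -17.4   1.2] (notch y est -17) yaw 2.57 tilt [-0.0002 -0.0001] F [-0.5  -0.14 -3.19] T [ 0.021 -0.048 -0.028]
```

```bash
python3 -m handwheel '[0,0,0,0.1,0,0,255, 0,0,0,0,0,0,255]' && python3 st.py; python3 -m handwheel '[0,0,0,0.1,0,0,255, 0,0,0,0,0,0,255]' && python3 st.py;  python3 -m handwheel '[0,0,0,0.1,0,0,255, 0,0,0,0,0,0,255]' && python3 st.py
```

```text
t: 14.98
tool_pos: [0.6093, 0.1565, 0.1827]
tcp_rot: [-0.035, 1.571, 0.035]
ft_force: [0.0, -0.0, -3.0]
grip_width: 0.129
t 14.975 tip rail frame mm [ -1.8 -17.4   0.2] (notch y est -17) yaw 2.57 tilt [-0.0001 -0.    ] F [ 0.   -0.04 -3.01] T [ 0.047 -0.05   0.03 ]
t: 15.22
tool_pos: [0.6095, 0.1566, 0.182]
tcp_rot: [-0.035, 1.57, 0.035]
ft_force: [-0.7, 0.4, -1.9]
grip_width: 0.12
t 15.225 tip rail frame mm [ -1.6 -17.3  -0.4] (notch y est -17) yaw 2.57 tilt [0.0003 0.0002] F [-0.71  0.44 -1.86] T [0.016 0.039 0.021]
t: 15.48
tool_pos: [0.6095, 0.1566, 0.1812]
tcp_rot: [-0.035, 1.57, 0.035]
ft_force: [-0.2, 0.3, 0.0]
grip_width: 0.125
t 15.475 tip rail frame mm [ -1.6 -17.3  -1.3] (notch y est -17) yaw 2.57 tilt [0.0005 0.0003] F [-0.21  0.32  0.01] T [ 0.03   0.236 -0.013]
```

The floor cushion now carries the weight (contact at about z=0, force -3.2 → 0 N). I'll release gently.

```bash
python3 -m handwheel '[0,0,0,0,0,0,220, 0,0,0,0,0,0,212, 0,0,0,0,0,0,200, 0,0,0,0,0,0,180, 0,0,0,0,0,0,160]' && python3 st.py
python3 - <<'E'
from h import *
p=capture('scene'); cv2.imwrite('pics/s8.png',cv2.resize(p['color'][130:250,330:450],None,fx=4.5,fy=4.5,interpolation=2))
s,p,T=wrist(); cv2.imwrite('pics/w8.png',p['color']); print(s['grip_width']*92)
E
```

```text
t: 16.1
tool_pos: [0.6094, 0.1565, 0.1808]
tcp_rot: [-0.035, 1.57, 0.035]
ft_force: [-0.2, 0.2, 0.4]
grip_width: 0.369
t 16.1 tip rail frame mm [ -1.7 -17.4  -1.7] (notch y est -17) yaw 2.57 tilt [0.0001 0.    ] F [-0.21  0.2   0.41] T [0.049 0.017 0.009]
34.245415517542696
```

View pics/s8.png

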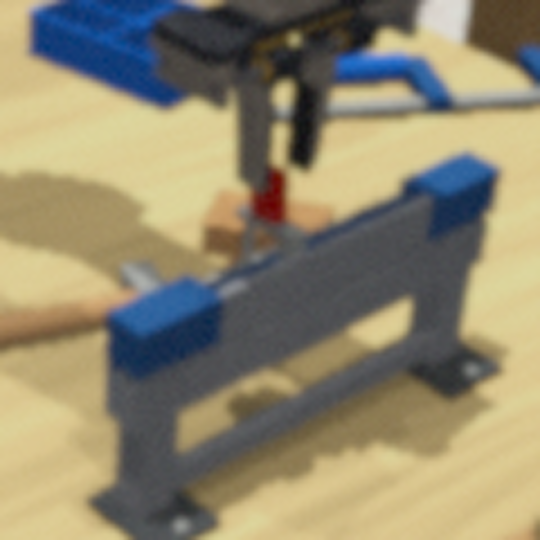

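View pics/w8.png

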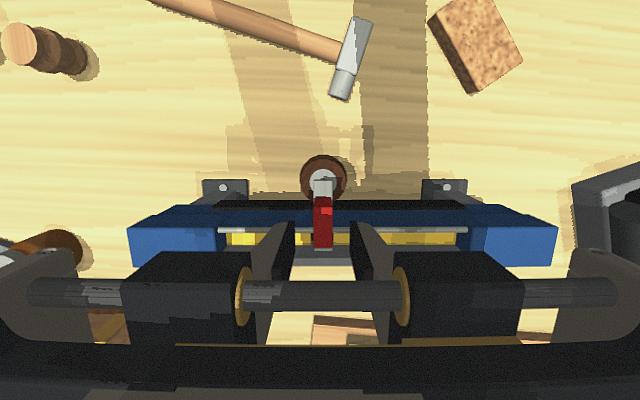

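The foot hangs from the rail with its tab at (322,222) free between the fingers. I'll retreat straight up and re-check.

```bash
python3 -m handwheel '[0,0,0,0,0,0,130, 0,0,0,0,0,0,130, 0,0,0,-2,0,0,130, 0,0,0,-4,0,0,130, 0,0,0,-4,0,0,130]' && python3 -m handwheel '[0,0,0,-2,0,0,130, 0,0,0,0,0,0,130, 0,0,0,0,0,0,130]'
python3 - <<'E'
from h import *
p=capture('scene'); cv2.imwrite('pics/s9.png',cv2.resize(p['color'][130:250,330:450],None,fx=4.5,fy=4.5,interpolation=2))
a=np.radians(2.6)
v,u=np.mgrid[0:400,0:640]; v=v.ravel();u=u.ravel()
def rail(W):
    d=W-[.6335-.0008,.175-.001,.13]; return np.c_[d[:,0]*np.cos(a)+d[:,1]*np.sin(a),-d[:,0]*np.sin(a)+d[:,1]*np.cos(a),d[:,2]]*1e3
s,q,T=wrist(); cv2.imwrite('pics/w9.png',q['color']); print(s['t'])
for nm,pp,TT in [('scene',p,None),('wrist',q,T)]:
    hsv=cv2.cvtColor(pp['color'],cv2.COLOR_BGR2HSV); red=(((hsv[...,0]<8)|(hsv[...,0]>172))&(hsv[...,1]>150)&(hsv[...,2]>50)).ravel()
    L=rail(world(pp,np.c_[u,v],depth=pp['depth'].ravel(),T=TT)); k=red&(abs(L[:,0]+24)<25)&(abs(L[:,1]+17)<15)&(L[:,2]>40)&(L[:,2]<100)
    A=L[k]; print(nm,len(A),np.percentile(A,[1,50,99],axis=0).round(1))
    print(' tab size/orient',cv2.minAreaRect(A[:,:2].astype(np.float32)))
print('expect tab x -24,y -16,top z 87-1')
E
```

```text
t: 16.82
tool_pos: [0.6091, 0.1565, 0.2817]
tcp_rot: [-0.035, 1.571, 0.035]
ft_force: [0.2, -0.2, 0.9]
grip_width: 0.492
t: 17.2
tool_pos: [0.6088, 0.1564, 0.2995]
tcp_rot: [-0.036, 1.572, 0.035]
ft_force: [-0.5, -0.4, -0.3]
grip_width: 0.493
17.25
scene 69 [[-38.5 -27.1  45.5]
 [-24.4 -23.4  63.8]
 [-16.5 -16.9  82.9]]
 tab size/orient ((-27.591934204101562, -21.9209041595459), (23.156892776489258, 10.790131568908691), 1.4553955793380737)
wrist 312 [[-44.1 -21.7  40.6]
 [-32.7 -16.7  78.9]
 [-18.7  -9.8  81. ]]
 tab size/orient ((-27.247495651245117, -15.74163818359375), (34.1276969909668, 12.579854965209961), 2.560318946838379)
expect tab x -24,y -16,top z 87-1
```

View pics/s9.png

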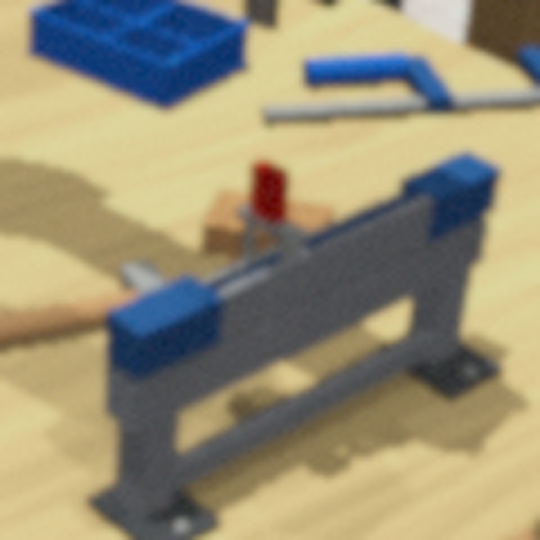

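View pics/w9.png

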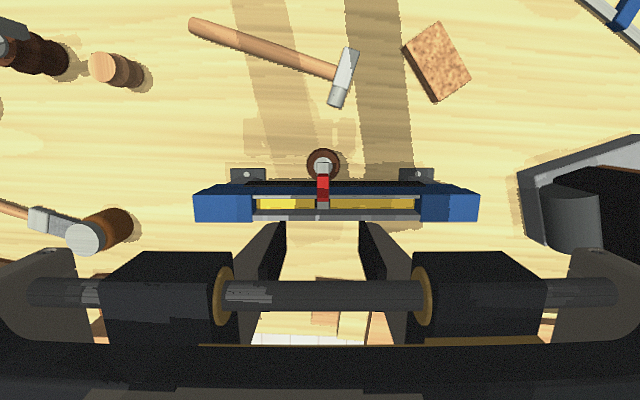

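The tab top reads 81 mm above the floor. That is about 86 mm after the roughly 5 mm low bias the same camera showed with the foot on the table, so the hook is home. The lean is slight and the arm is clear, so I'll hand it in.

```bash
python3 -m handwheel '[0,0,0,0,0,0,130, 0,0,0,0,0,0,130, 0,0,0,0,0,0,130]' && python3 -c "
from h import *
p=capture('scene');cv2.imwrite('pics/s10.png',p['color'][130:250,330:450]);a=cv2.resize(p['color'][130:250,330:450],None,fx=4.5,fy=4.5,interpolation=2)
print('change since last',np.abs(a.astype(int)-cv2.imread('pics/s9.png').astype(int)).mean())
print(robot.close_job())"
```

```text
t: 17.68
tool_pos: [0.6093, 0.1565, 0.3006]
tcp_rot: [-0.035, 1.571, 0.035]
ft_force: [-0.1, 0.3, 0.2]
grip_width: 0.49
change since last 1.3314883401920439
the job is handed in; nothing more can be done
None
```

The small dark foot is hanging on the rail by its hook, released, and the job was handed in at about 17.7 s. I gripped it by the red tab and carried it over the front lip. I found the notch with the wrist camera, about 16 mm to -y of the rail's middle. I lowered the hook straight through the notch rather than setting it on the strip and sliding it along. The large dark foot was left alone.

- **Fit and force:** The wrist force showed no strip contact on the way down. The floor took the foot's weight (about 3 N) at a tip height of about 0 mm, and I let go at about -1.5 mm. Between moves the wrist force never read more than about 4.5 N, most of it the foot's own weight.
- **After release:** The foot stayed up with a slight lean of a few hundredths of a radian. It looked still in the last two pictures, and the arm was clear above it.
- **Disagreements:** The wrist camera put the top of the tab at 81 mm above the floor where 86 mm was expected. It had read about 6 mm low on the same tab when the foot stood on the table. The scene camera put the foot about 6 mm further to -y than the wrist camera; I trusted the wrist camera and the force reading.
- **Not measured:** I did not measure the other objects' positions afterwards. The arm never came near them, and those visible in the last wrist view looked undisturbed.

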